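Sweep the slugs off the press bed

TASK

Clear the press bed for the next piece: with the fingertips, sweep the three steel slugs across the bed and over its edge into the open wooden scrap box, sliding them and not picking any of them up. Leave the upright setting gauge standing where it is on the bed, do not touch the control box, and leave the oil bottle and the wrench alone.

Things in the scene. Friction and masses are not known exactly. Their poses are not given: they have to be found in the camera images.
- bed: press bed fixed to the bench: dark steel plate 230 (x) x 240 (y) mm, flat top 70 mm above the bench, on a grey foot block 200 x 200 mm. Origin: centre of the underside, at bench height; z up. The edges at its own y = +/-120 mm are open (no rim); along x = +/-103 to 115 mm runs a rail 10 mm above the plate. Thin dark lines on the plate are flat.
- scrap_box: open wooden scrap box, fixed, empty, 230 (x) x 120 (y) x 46 mm high, walls and floor 8 mm. It stands along the bed's +y or -y edge (varies), parallel to it, tucked 10 mm under the overhanging plate: what slides over that edge drops in. Origin: centre of the underside, at bench height; same axes as the bed.
- control_box: yellow two-button control box of the press, fixed, 150 (x) x 80 (y) x 40 mm high, buttons to 52 mm. It stands on the other side of the bed from the scrap box. Origin: centre of the underside.
- gauge: steel setting gauge, a loose stepped pin standing on end on the bed: 26 mm diameter, 40 mm high, upper part 16 mm diameter, 0.12 kg. Origin: centre of the underside.
- oil_bottle: grey oil bottle, 56 mm diameter, 140 mm high, standing loose on the bench well to the right of the bed. Origin: centre of the underside.
- wrench: steel wrench 180 mm long, lying loose on the bench well to the left of the bed. Origin: its middle, at bench height.
- slug0: one of three alike steel slugs (punched-out discs) lying flat and loose on the bed, 30 mm diameter, 12 mm thick, about 0.07 kg. Origin: centre of the underside. Slugs and gauge each have their own strip along the bed's y axis: their centres are at least 40 mm apart along its x axis, in any order.
- slug1: one of three alike steel slugs (punched-out discs) lying flat and loose on the bed, 30 mm diameter, 12 mm thick, about 0.07 kg. Origin: centre of the underside. Slugs and gauge each have their own strip along the bed's y axis: their centres are at least 40 mm apart along its x axis, in any order.
- slug2: one of three alike steel slugs (punched-out discs) lying flat and loose on the bed, 30 mm diameter, 12 mm thick, about 0.07 kg. Origin: centre of the underside. Slugs and gauge each have their own strip along the bed's y axis: their centres are at least 40 mm apart along its x axis, in any order.

How it is judged (in metres and radians):
At the end, for the whole second after the job is handed in: All three slugs lie at rest (under 30 mm/s) inside the walls of the scrap box and below its rim, and the gauge stands upright on the bed within 15 mm of where it stood (x of slug0 in the frame of scrap_box between -0.109 and 0.109 m and y of slug0 in the frame of scrap_box between -0.056 and 0.056 m and z of each of slug0, slug1, slug2 in the frame of scrap_box below 0.044 m and linear speed of each of slug0, slug1, slug2 below 0.03 m/s and x of slug1 in the frame of scrap_box between -0.109 and 0.109 m and y of slug1 in the frame of scrap_box between -0.056 and 0.056 m and x of slug2 in the frame of scrap_box between -0.109 and 0.109 m and y of slug2 in the frame of scrap_box between -0.056 and 0.056 m and angle between gauge's own z axis and vertical below 0.15 rad and distance of gauge from where it was at the start of the episode below 0.015 m); the robot touches nothing.
It fails at once if a slug is lifted more than 20 mm off the bed's plate (z of any of slug0, slug1, slug2 in the frame of bed above 0.09 m).
It fails at once if a slug is carried out beyond the bed's edge (35 mm past it while still more than 3 mm above the plate) instead of sliding over it ((z of slug0 in the frame of bed above 0.073 m and (y of slug0 in the frame of bed above 0.155 m or y of slug0 in the frame of bed below -0.155 m)) or (z of slug1 in the frame of bed above 0.073 m and (y of slug1 in the frame of bed above 0.155 m or y of slug1 in the frame of bed below -0.155 m)) or (z of slug2 in the frame of bed above 0.073 m and (y of slug2 in the frame of bed above 0.155 m or y of slug2 in the frame of bed below -0.155 m))).
It fails at once if the gauge is moved more than 15 mm or tipped over (distance of gauge from where it was at the start of the episode above 0.015 m or angle between gauge's own z axis and vertical above 0.3 rad).
It fails at once if the control box is touched (more than 1 N) (contact force between any of the fingers, the arm and control_box above 1 N).
It fails at once if the oil bottle or the wrench is moved more than 15 mm (distance of any of oil_bottle, wrench from where it was at the start of the episode above 0.015 m).
It also fails if it takes over 48 s, if anything falls off the work surface, if the arm or the gripper's body presses on something with over 40 N, if the wrist force passes 120 N, or if a joint passes its speed limit or range.

ROBOT

A 7-joint arm with a two-finger parallel gripper is mounted at the origin on the work surface. World frame = base frame: x ahead of the robot, y to its left, z up, the work surface at z = 0. Lengths are in mm, angles in rad, forces in N, time in s.
With the tool pointing down it reaches from about 400 to 875 mm from the base axis. Payload 4.4 kg.
Tool frame: the origin (TCP) lies between the finger pads; the fingertips stand 17 mm ahead of it and the grasp point (between the pads) lies 2 mm behind it; z points along the fingers, y is the line along which they close (so a half turn about z gives the same grasp; the last joint's range is limited). The gripper opens to 85 mm and grips with 20 to 120 N. Pads are 22 mm wide; open, the fingers measure 114 mm over their backs; the gripper's body (76 mm by 85 mm) begins 54 mm behind the grasp point. The pads swing forward as they close: fully open they stand 13 mm farther back than shut.
Start: joints at [-1.204, 0.628, 0.038, 1.517, -0.027, 0.996, -0.02], TCP at [272.598, 590.092, 208.613] pointing down, gripper open.
Joint ranges: [-3.06, 3.06], [-0.37, 2.12], [-1.25, 1.32], [0.18, 2.47], [-1.1, 4.24], [0.23, 1.98], [-2.94, 2.94]. Speed limits (rad/s): [2.57, 2.57, 3.14, 3.14, 3.14, 3.14, 3.14].

INTERFACE

Orientations are given as [roll, pitch, yaw] about the fixed x, y, z axes, in that order (R = Rz(yaw) Ry(pitch) Rx(roll)).
In Python, from cell import sensors, get_image, ctrl gives the robot as it stands.
- The arm moves only by the tool send_rows, never from a script. Its argument "series" is a list of rows, each a list of 3 entries, a list of its own where there are three numbers: the finger opening in mm, from 0 to 85.4, then the shift along the world's x, y, z in units of 60 mm (1.0 is 60 mm), then the turn, a rotation vector about the world's x, y, z in units of 5 degrees (1.0 is 5 degrees). A call has 1 to 8 rows; each row shifts and turns the commanded pose from where the row before left it; what a row does not reach is not made up. A row lasts 1/8 s, in which the tool goes at most 62.5 mm and 10.7 degrees, less where a joint would pass 70% of its speed; a pose out of reach is approached as far as the arm can. A call is refused whole if a number of a shift passes 1 or a number of a turn 1, either way. A call with a gripper value outside its range is refused whole. The fingers move at their own pace and stop on an object; the grip force is fixed at half the most. Time passes only in rows, so rows that do not move let the fingers close. It gives the time, the measured TCP pose, the force, the opening and the grip force at its end, in the units of the state.
- sensors.read_state(): the state, without advancing time (a new reading comes with each control period).
- get_image(name): name is "scene" or "top" or "wrist"; returns a dict with "img" (420x560x3 uint8, red, green, blue), "depth" (420x560 float32, mm along the optical axis (not along the pixel's ray), 0 where there is no reading), "vfov" (degrees; the focal length in pixels is half the picture's height over the tangent of half this angle, whatever the lens; pixels are square), "cx", "cy" (the principal point, pixels), "k1" (the pictures are not rectified: a ray, as slopes to the right and down, at radius r is drawn at 1 + k1 r^2 times it, then the intrinsics apply), "world_to_cam" (4x4, takes a point from world to camera coordinates). Camera axes: x right, y down, z forward; pixel columns grow to the right and rows downward; lengths in mm; the calibration is good to about 2 mm. A picture is of the moment at which its call begins.
- ctrl.finish_job(): hands the job in; it is judged then, once.
The state is a dict: "clock": time; "qpos": joint angles; "qd": joint speeds; "tau": joint torques, N m; "eef_pos": TCP position; "tool_rot": TCP orientation; "force": force on the tool from outside, world axes, zero at the start; "torque": the same for the moment, N m; "width": finger opening in mm; "gripper_force": force on a finger pad.
Only numpy, scipy, OpenCV 4.12 (cv2) and the standard library are available. Lean on these libraries where they do the work, as an engineer would, in place of code of your own. Each camera call takes 0.05 s, during which the arm holds its last target. There are 200 camera calls.

## Working session

There is one attempt and no reset: what is moved stays moved. The work goes in short steps, Python scripts to look and compute and a tool call to move; the robot and the scene stay as the last step left them, time stands still between calls to the robot, and variables do not carry over. Pictures are saved under pics/ and viewed, at most 10 in all, crops included, and the job is handed in when it is done.

Besides the shell and the picture viewer there is one more tool, called after "Call:" as name(argument=value, ...) on one line, values as JSON. send_rows: Moves the arm, as the interface text tells. Its arguments: {"type":"object","properties":{"series":{"type":"array"}},"required":["series"]}

```bash
mkdir -p pics; cat > h.py <<'E'
import numpy as np, cv2
from cell import sensors, get_image, ctrl
def cloud(d):
    h,w=d["depth"].shape; f=h/2/np.tan(np.radians(d["vfov"])/2)
    K=np.array([[f,0,d["cx"]],[0,f,d["cy"]],[0,0,1.]])
    u,v=np.meshgrid(np.arange(w),np.arange(h))
    p=np.stack([u,v],-1).reshape(-1,1,2).astype(np.float64)
    s=cv2.undistortPoints(p,K,np.array([d["k1"],0,0,0,0.])).reshape(h,w,2)
    z=d["depth"].astype(float)
    P=np.dstack([s*z[...,None],z,np.ones_like(z)])
    return (P@np.linalg.inv(d["world_to_cam"]).T)[...,:3]
E
python3 - <<'E'
from h import *
for n in("scene","top"):
    d=get_image(n); cv2.imwrite(f"pics/{n}0.png",d["img"][...,::-1]); np.savez(f"{n}0.npz",**d)
    print(n,d["vfov"],d["k1"],np.round(np.linalg.inv(d["world_to_cam"])[:3,3]))
print(sensors.read_state())
E
```

```text
scene 51.75587962469536 -0.009865722658056368 [1579.  658.  839.]
top 45.20373978116159 -0.013010368558951364 [ 402.   18. 1522.]
{'clock': 0.1, 'qpos': array([-1.20380934,  0.6292555 ,  0.03845492,  1.51827187, -0.02699017,
        0.99629699, -0.01998   ]), 'qd': array([-0.00051991, -0.00190584, -0.00060811, -0.00051601,  0.0002154 ,
       -0.0003011 , -0.00025982]), 'tau': array([ 2.66225790e-03, -5.64525568e+01,  1.23036649e+00, -1.93971741e+01,
        1.13075000e-02,  5.37592961e-03,  2.06009247e-05]), 'eef_pos': array([272.34081349, 589.53398335, 207.77882074]), 'tool_rot': array([-3.13987951e+00,  3.16527844e-05,  2.70882273e+00]), 'force': array([ 0.21896307,  0.31167436, -0.58617806]), 'torque': array([-0.00021202, -0.03007879,  0.00351557]), 'gripper_force': 0.0, 'width': 85.65279235879363}
```

View pics/top0.png

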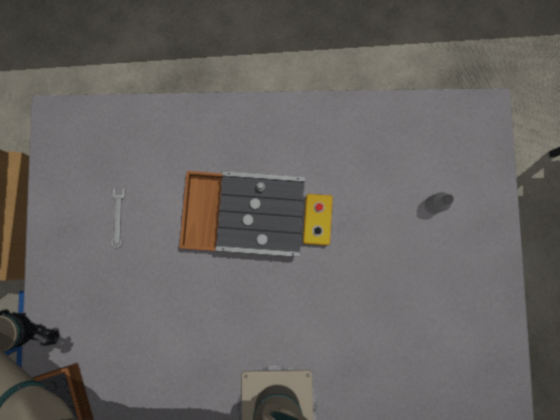

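View pics/scene0.png

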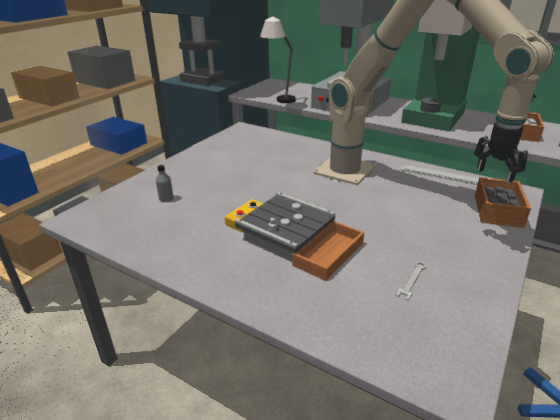

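The top picture shows the bed around (260,213). The scrap box is to its left (world +y) at (203,212) and the control box to its right at (318,220). The gauge is at (260,187), and the slugs are at (255,204), (248,219) and (262,239). The scene view agrees.

```bash
python3 - <<'E'
from h import *
d=dict(np.load("top0.npz")); P=cloud(d); im=d["img"]
hsv=cv2.cvtColor(im,cv2.COLOR_RGB2HSV)
for n,(u,v) in dict(gauge=(260,187),a=(255,204),b=(248,219),c=(262,239),plate=(280,205),box=(203,212),ctl=(318,228)).items():
    print(n,np.round(P[v,u],1))
# all cameras: blobs by height above plate
for n in("top","scene"):
    d=dict(np.load(n+"0.npz")); P=cloud(d)
    x,y,z=P[...,0],P[...,1],P[...,2]
    plate=(abs(z-70)<5)&(x>380)&(x<720)&(y>-150)&(y<250)
    m=(z>77.5)&(z<125)&(x>380)&(x<720)&(y>-150)&(y<250)
    c,l,s,ce=cv2.connectedComponentsWithStats(m.astype(np.uint8))
    print(n,"plate z",np.median(z[plate]),cv2.minAreaRect(P[...,:2][plate].astype(np.float32)))
    for i in range(1,c):
        if s[i,4]>8:
            q=P[l==i]; print(s[i,4],np.round(ce[i]),"mean",q.mean(0).round(1),"med",np.median(q,0).round(1),"min",q.min(0).round(),"max",q.max(0).round())
E
```

```text
gauge [630.3  37.9 108.3]
a [585.7  53.4  78.7]
b [542.3  74.   81.5]
c [484.2  34.7  83.5]
plate [582.5 -18.8  71.6]
box [572.5 211.8  12.5]
ctl [ 515.3 -128.9   52.9]
top plate z 70.38277049832413 ((558.7971801757812, 38.10337829589844), (240.30038452148438, 230.5192413330078), 84.97994995117188)
293 [264. 176.] mean [666.3  24.9  81.4] med [666.4  23.4  81. ] min [650. -90.  78.] max [681. 148.  90.]
67 [261. 187.] mean [632.3  36.4  98.8] med [632.   35.5  97.2] min [622.  24.  78.] max [645.  50. 116.]
83 [255. 204.] mean [586.2  53.8  82.5] med [585.7  53.4  82.7] min [571.  39.  78.] max [600.  68.  88.]
78 [248. 220.] mean [540.4  74.4  82.3] med [539.6  74.   81.7] min [528.  60.  78.] max [554.  88.  89.]
76 [262. 239.] mean [483.   34.7  82.3] med [484.1  34.7  82.1] min [467.  18.  78.] max [496.  49.  89.]
297 [258. 251.] mean [449.8  46.7  81.2] med [450.   46.7  80.9] min [434. -70.  78.] max [464. 166.  89.]
scene plate z 70.63404850126983 ((561.718017578125, 37.173728942871094), (247.0650177001953, 236.09315490722656), 85.58013916015625)
166 [306. 203.] mean [453.8  57.   80.4] med [454.1  64.6  80.3] min [434. -74.  78.] max [468. 168.  85.]
39 [295. 205.] mean [488.7  37.3  82.4] med [489.5  37.1  82.4] min [471.  23.  78.] max [503.  52.  87.]
43 [297. 216.] mean [544.8  75.9  82.2] med [545.3  77.2  82.3] min [529.  60.  79.] max [557.  93.  86.]
78 [272. 224.] mean [641.3  40.2  95. ] med [642.1  40.8  94.4] min [627.  27.  78.] max [652.  50. 114.]
208 [265. 231.] mean [670.3  32.8  80.6] med [670.5  33.9  80.6] min [651. -90.  78.] max [686. 149.  86.]
48 [284. 221.] mean [590.   54.6  81.5] med [590.7  54.5  81.5] min [573.  41.  78.] max [605.  68.  85.]
```

Call:
send_rows(series=[[16,[0.3,-0.65,0.1],[0,0,-1]],[16,[0.3,-0.65,0.1],[0,0,-1]],[16,[0.3,-0.65,0.1],[0,0,-1]],[16,[0.3,-0.65,0.1],[0,0,-1]],[16,[0.3,-0.65,0.1],[0,0,-1]],[16,[0.3,-0.65,0.1],[0,0,-1]],[16,[0.3,-0.65,0.1],[0,0,-1]],[16,[0.3,-0.65,0.1],[0,0,-1]]])

```text
clock: 1.1
eef_pos: [416.8, 276.7, 256.6]
tool_rot: [-3.141, 0.0, 2.008]
force: [1.1, -0.3, -0.1]
width: 15.7
gripper_force: 0.0
```

Call:
send_rows(series=[[16,[0.3,-0.65,0.1],[0,0,-1]],[16,[0.3,-0.65,0],[0,0,-1]],[16,[0.3,-0.65,0],[0,0,-1]],[16,[0.3,-0.65,0],[0,0,-1]],[16,[0.3,-0.65,0],[0,0,-1]],[16,[0.3,-0.65,0],[0,0,-1]],[16,[0,0,0],[0,0,0]],[16,[0,0,0],[0,0,0]]])

```text
clock: 2.1
eef_pos: [524.0, 44.9, 262.2]
tool_rot: [-3.14, -0.001, 1.488]
force: [1.0, -0.1, -0.7]
width: 16.3
gripper_force: 0.0
```

```bash
python3 - <<'E'
from h import *
d=get_image("wrist"); cv2.imwrite("pics/w1.png",d["img"][...,::-1]); np.savez("w1.npz",**d)
P=cloud(d); s=sensors.read_state(); print(s["clock"],s["eef_pos"],s["tool_rot"],s["width"],s["force"])
x,y,z=P[...,0],P[...,1],P[...,2]
ok=(d["depth"]>0)&(x>380)&(x<720)&(y>-150)&(y<250)
pl=ok&(abs(z-70)<4); print("plate",np.median(z[pl]),cv2.minAreaRect(P[...,:2][pl].astype(np.float32)))
m=ok&(z>76)&(z<125)
c,l,st,ce=cv2.connectedComponentsWithStats(m.astype(np.uint8))
for i in range(1,c):
    if st[i,4]>60:
        q=P[l==i]; t=q[q[:,2]>np.percentile(q[:,2],90)-6]
        print(st[i,4],ce[i].round(),"mid",((t.min(0)+t.max(0))/2).round(1),"med",np.median(t,0).round(1),"min",q.min(0).round(),"max",q.max(0).round())
E
```

```text
2.15 [523.94697067  45.47819497 262.24457275] [-3.14029427e+00 -8.05967703e-04  1.48910518e+00] 15.785117534483573 [-0.2237618  -0.11842901  0.03298374]
plate 70.89142845901742 ((559.3138427734375, 37.52581787109375), (240.5553741455078, 207.31640625), 84.91399383544922)
3104 [206. 166.] mid [450.8  47.4  80. ] med [452.4  65.2  80.6] min [434. -72.  76.] max [467. 167.  84.]
3292 [428. 168.] mid [667.1  28.3  80.3] med [667.8  45.4  80.9] min [651. -91.  76.] max [683. 147.  84.]
763 [296. 147.] mid [541.2  74.7  81.3] med [541.   74.9  82.7] min [527.  60.  76.] max [556.  89.  85.]
748 [345. 165.] mid [587.3  53.5  81.4] med [587.   54.1  82.8] min [572.  39.  76.] max [602.  68.  85.]
735 [396. 179.] mid [634.8  36.8 109.1] med [634.   37.3 110.8] min [622.  24.  76.] max [647.  50. 113.]
702 [241. 191.] mid [484.4  35.4  81.4] med [484.5  35.9  82.7] min [470.  21.  76.] max [499.  50.  85.]
```

View pics/w1.png

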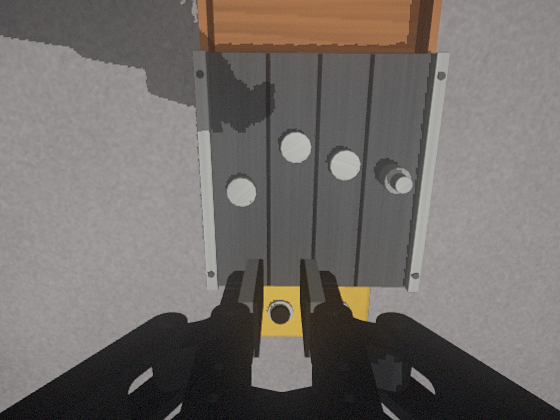

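The wrist view shows the slugs at (241,191), (296,147) and (345,165), and the gauge at (396,179). The three cameras agree, and the bed yaw is about -5°. Next I'll check the finger envelope against the gauge.

```bash
python3 - <<'E'
from h import *
d=dict(np.load("w1.npz")); P=cloud(d)
T=np.array([523.95,45.48,262.24]); a=np.radians(-4.7); ex=np.array([np.cos(a),np.sin(a)]); ey=np.array([-ex[1],ex[0]])
Q=(P-T); X=Q[...,:2]@ex; Y=Q[...,:2]@ey; H=Q[...,2]
ok=(d["depth"]>0)&(H>-60)
for h in range(-25,80,5):
    m=ok&(H>=h)&(H<h+5)
    if m.sum()>5: print(h,m.sum(),"X",X[m].min().round(),X[m].max().round(),"Y",Y[m].min().round(),Y[m].max().round())
E
```

```text
20 19 X -7.0 9.0 Y 0.0 7.0
25 162 X -18.0 21.0 Y -12.0 11.0
30 387 X -20.0 23.0 Y -7.0 11.0
35 442 X -21.0 23.0 Y -12.0 11.0
40 519 X -21.0 23.0 Y -11.0 11.0
45 539 X -21.0 23.0 Y -12.0 11.0
50 575 X -21.0 23.0 Y -12.0 11.0
55 508 X -21.0 22.0 Y -12.0 11.0
60 925 X -25.0 29.0 Y -12.0 12.0
65 1418 X -37.0 40.0 Y -10.0 13.0
70 2099 X -41.0 43.0 Y -13.0 14.0
75 5516 X -44.0 46.0 Y -14.0 14.0
```

Call:
send_rows(series=[[16,[-0.24,-0.3,-0.5],[0,0,0]],[16,[-0.24,-0.3,-0.5],[0,0,0]],[16,[-0.24,-0.3,-0.5],[0,0,0]],[16,[0,0,-0.5],[0,0,0]],[16,[0,0,0],[0,0,0]],[16,[0,0,0],[0,0,0]]])

```text
clock: 2.9
eef_pos: [482.2, -9.0, 143.4]
tool_rot: [3.14, -0.001, 1.489]
force: [-0.2, -0.7, -0.1]
width: 16.1
gripper_force: 0.0
```

```bash
python3 - <<'E'
from h import *
d=dict(np.load("w1.npz")); P=cloud(d); C=np.linalg.inv(d["world_to_cam"])
print("cam",C[:3,3].round(),C[:3,2].round(2))
for v in range(250,360,12): print(v,[ (round(float(d["depth"][v,u])),*P[v,u].round().astype(int)) for u in (252,310)])
d=get_image("scene"); P=cloud(d); cv2.imwrite("pics/s2.png",cv2.resize(d["img"][100:260,220:400,::-1],None,fx=4,fy=4)[:600,:720])
s=sensors.read_state(); print(s["eef_pos"])
q=P[(np.abs(P[...,0]-482)<35)&(np.abs(P[...,1]+9)<30)&(P[...,2]>84)&(P[...,2]<300)]
for h in range(85,200,8):
    m=(q[:,2]>=h)&(q[:,2]<h+8)
    if m.any(): print(h,m.sum(),q[m].min(0).round(),q[m].max(0).round())
E
```

```text
cam [531. 120. 428.] [-0.02 -0.29 -0.96]
250 [(386, np.int64(487), np.int64(-32), np.int64(72)), (387, np.int64(549), np.int64(-37), np.int64(71))]
262 [(148, np.int64(514), np.int64(57), np.int64(293)), (148, np.int64(537), np.int64(55), np.int64(293))]
274 [(138, np.int64(514), np.int64(57), np.int64(303)), (139, np.int64(537), np.int64(55), np.int64(303))]
286 [(129, np.int64(515), np.int64(57), np.int64(313)), (130, np.int64(536), np.int64(55), np.int64(312))]
298 [(121, np.int64(516), np.int64(57), np.int64(321)), (122, np.int64(535), np.int64(55), np.int64(321))]
310 [(120, np.int64(516), np.int64(53), np.int64(323)), (120, np.int64(535), np.int64(52), np.int64(324))]
322 [(118, np.int64(516), np.int64(51), np.int64(327)), (121, np.int64(535), np.int64(48), np.int64(324))]
334 [(117, np.int64(515), np.int64(48), np.int64(328)), (122, np.int64(534), np.int64(43), np.int64(324))]
346 [(118, np.int64(515), np.int64(44), np.int64(329)), (122, np.int64(534), np.int64(39), np.int64(325))]
358 [(118, np.int64(515), np.int64(39), np.int64(329)), (512, np.int64(543), np.int64(-234), np.int64(1))]
[482.47514707  -9.16520074 143.69888266]
165 13 [474. -19. 166.] [499.   1. 173.]
173 21 [469. -18. 173.] [506.   4. 181.]
181 22 [471. -18. 182.] [509.   4. 188.]
189 28 [468. -16. 189.] [509.   3. 197.]
197 22 [467. -18. 197.] [510.   2. 204.]
```

View pics/s2.png

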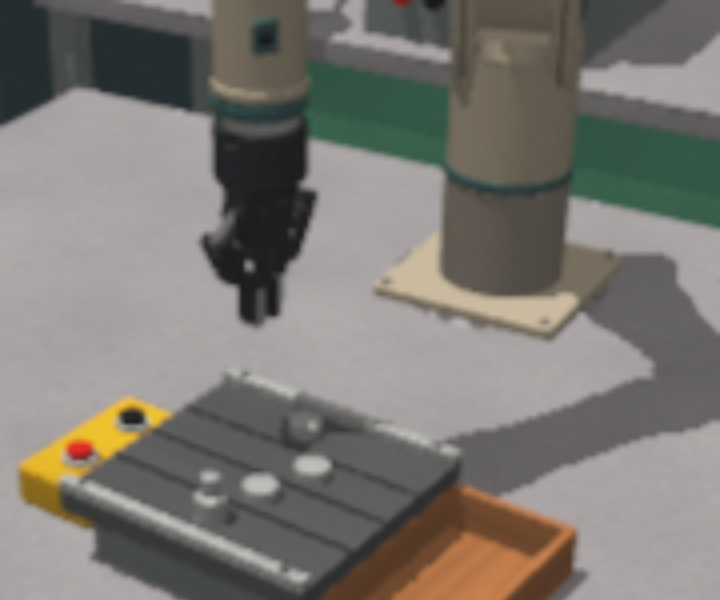

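The scene crop shows the fingertips near (258,320), well above the plate. Both cameras put the tips about 23 mm above the reported TCP rather than 17 mm below it. I'll go by the cameras, lower in steps and re-measure.

Call:
send_rows(series=[[16,[0,0,-0.4],[0,0,0]],[16,[0,0,-0.4],[0,0,0]],[16,[0,0,0],[0,0,0]],[16,[0,0,0],[0,0,0]]])

```text
clock: 3.45
eef_pos: [482.4, -9.8, 95.8]
tool_rot: [3.14, -0.0, 1.487]
force: [0.3, 0.7, -0.3]
width: 16.1
gripper_force: 0.0
```

```bash
cat > tip.py <<'E'
from h import *
s=sensors.read_state(); print(s["clock"],s["eef_pos"].round(1),s["force"].round(1)); t=s["eef_pos"]
for n in("wrist","scene"):
    d=get_image(n); P=cloud(d)
    D=P-t; m=(d["depth"]>0)&(np.abs(D[...,0])<35)&(np.abs(D[...,1])<35)&(P[...,2]>86 if t[2]>60 else P[...,2]>84)&(P[...,2]<t[2]+75)
    q=P[m]
    if len(q): lo=q[q[:,2]<np.percentile(q[:,2],3)]; print(n,len(q),"tip min",q.min(0).round(1),"low med",np.median(lo,0).round(1),"xy range",q.min(0)[:2].round(),q.max(0)[:2].round())
E
python3 tip.py
```

```text
3.45 [482.4  -9.8  95.8] [ 0.3  0.7 -0.3]
wrist 7261 tip min [447.5 -22.5 118.8] low med [475.9  -1.8 124.3] xy range [447. -23.] [517.   7.]
scene 134 tip min [450.1 -21.8 116. ] low med [496.3  -7.1 121.2] xy range [450. -22.] [516.   6.]
```

Call:
send_rows(series=[[16,[0,0,-0.3],[0,0,0]],[16,[0,0,-0.3],[0,0,0]],[16,[0,0,-0.05],[0,0,0]],[16,[0,0,0],[0,0,0]],[16,[0,0,0],[0,0,0]]])

```text
clock: 4.18
eef_pos: [482.0, -10.0, 56.4]
tool_rot: [3.14, -0.0, 1.487]
force: [0.5, -0.5, -0.5]
width: 15.8
gripper_force: 0.0
```

```bash
sed -i 's/P\[...,2\]>86 if t\[2\]>60 else P\[...,2\]>84/P[...,2]>73.5/' tip.py; python3 tip.py; python3 - <<'E'
from h import *
d=get_image("scene"); cv2.imwrite("pics/s3.png",cv2.resize(d["img"][150:250,220:360,::-1],None,fx=5,fy=5)); 
E
```

```text
4.175 [482.  -10.   56.4] [ 0.5 -0.5 -0.5]
wrist 9128 tip min [447.  -27.5  73.5] low med [451.8   0.9  76.3] xy range [447. -28.] [517.  25.]
scene 163 tip min [447.6 -34.9  73.6] low med [490.8  15.3  73.7] xy range [448. -35.] [516.  24.]
```

View pics/s3.png

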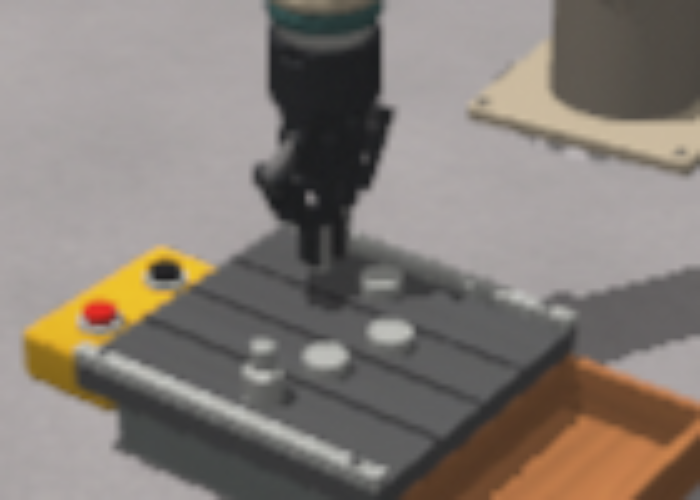

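The tips are now just above the plate at (325,270), behind the near slug at (380,280), with no contact force. Sweeping the first slug.

Call:
send_rows(series=[[16,[-0.02,0,-0.04],[0,0,0]],[16,[0.013,0.15,0],[0,0,0]],[16,[0.013,0.15,0],[0,0,0]],[16,[0.013,0.15,0],[0,0,0]],[16,[0.013,0.15,0],[0,0,0]],[16,[0.013,0.15,0],[0,0,0]],[16,[0.013,0.15,0],[0,0,0]],[16,[0.013,0.15,0],[0,0,0]]])

```text
clock: 5.32
eef_pos: [485.7, 53.7, 53.2]
tool_rot: [-3.142, 0.0, 1.487]
force: [0.2, -0.4, 0.0]
width: 15.5
gripper_force: 0.2
```

Call:
send_rows(series=[[16,[0.013,0.15,0],[0,0,0]],[16,[0.013,0.15,0],[0,0,0]],[16,[0.013,0.15,0],[0,0,0]],[16,[0.013,0.15,0],[0,0,0]],[16,[0.013,0.15,0],[0,0,0]],[16,[0.013,0.15,0],[0,0,0]],[16,[0.013,0.15,0],[0,0,0]],[16,[0,0,0],[0,0,0]]])

```text
clock: 6.32
eef_pos: [491.2, 117.2, 53.2]
tool_rot: [3.141, -0.001, 1.489]
force: [-0.4, 0.6, 0.4]
width: 16.2
gripper_force: 0.0
```

```bash
python3 - <<'E'
from h import *
d=get_image("scene"); cv2.imwrite("pics/s4.png",cv2.resize(d["img"][150:290,220:380,::-1],None,fx=4,fy=4)); 
E
```

```text
(no output)
```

View pics/s4.png

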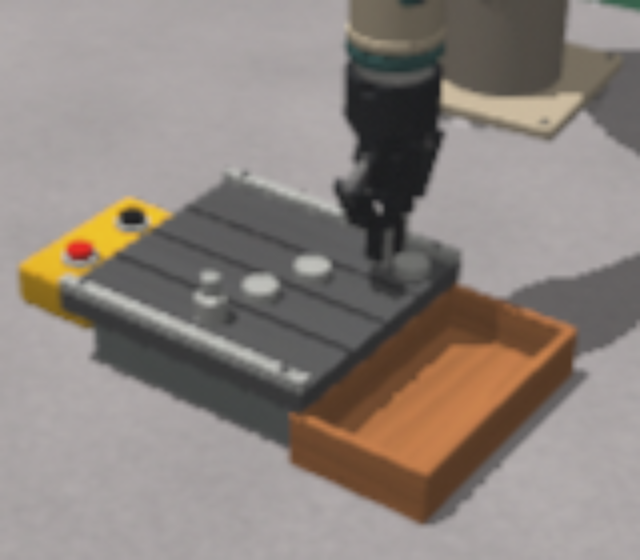

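The slug sits at (410,268), just ahead of the fingers and near the edge. Pushing it over.

Call:
send_rows(series=[[16,[0.013,0.15,0],[0,0,0]],[16,[0.013,0.15,0],[0,0,0]],[16,[0.013,0.15,0],[0,0,0]],[16,[0.013,0.15,0],[0,0,0]],[16,[0.013,0.15,0],[0,0,0]],[16,[0,0,0],[0,0,0]],[16,[0,0,0],[0,0,0]],[16,[0,0,0],[0,0,0]]])

```text
clock: 7.38
eef_pos: [495.0, 160.6, 53.2]
tool_rot: [-3.142, 0.0, 1.486]
force: [-0.2, -0.6, 0.5]
width: 15.8
gripper_force: 0.0
```

```bash
cat > blobs.py <<'E'
from h import *
import sys
s=sensors.read_state(); print(s["clock"],s["eef_pos"].round(1))
B=np.array([559.3,37.5]); a=np.radians(-5); R=np.array([[np.cos(a),-np.sin(a)],[np.sin(a),np.cos(a)]])
for n in sys.argv[1:]:
    d=get_image(n); P=cloud(d); b=(P[...,:2]-B)@R; z=P[...,2]
    if n=="scene" or n=="top": cv2.imwrite("pics/%s_%.2f.png"%(n,s["clock"]),d["img"][...,::-1])
    g=cv2.cvtColor(d["img"],cv2.COLOR_RGB2HSV)
    ins=(abs(b[...,0])<100)&(b[...,1]>-118)
    for lab,m in(("bed",ins&(b[...,1]<140)&(z>76)&(z<125)),("box",ins&(b[...,1]>118)&(b[...,1]<222)&(z<45)&(g[...,1]<90))):
        c,l,st,ce=cv2.connectedComponentsWithStats(m.astype(np.uint8))
        for i in range(1,c):
            if st[i,4]>12: q=b[l==i]; print(n,lab,st[i,4],ce[i].round(),"bed-xy",((q.min(0)+q.max(0))/2).round(1),"z",np.median(z[l==i]).round(1),"span",np.ptp(q,axis=0).round())
E
python3 blobs.py scene top
```

```text
7.375 [495.  160.6  53.2]
scene bed 117 [328. 213.] bed-xy [-64.4 119.6] z 99.7 span [58. 21.]
scene bed 46 [297. 216.] bed-xy [-18.8  35.9] z 81.6 span [28. 30.]
scene bed 83 [272. 224.] bed-xy [78.4  8.4] z 92.7 span [26. 26.]
scene bed 52 [284. 221.] bed-xy [27.1 19.5] z 81.8 span [29. 28.]
scene box 65 [335. 237.] bed-xy [-75.7 151.9] z 19.0 span [42. 29.]
scene box 1075 [318. 400.] bed-xy [  0.  170.1] z -750.5 span [200. 104.]
top bed 66 [260. 187.] bed-xy [73.   7.1] z 95.7 span [25. 24.]
top bed 86 [255. 203.] bed-xy [27.8 20.1] z 82.0 span [30. 33.]
top bed 80 [248. 220.] bed-xy [-21.5  34.9] z 81.9 span [27. 29.]
```

The first slug is in the box: its top is at z 19, bed y 152. Now the second slug.

Call:
send_rows(series=[[16,[0,0,0.45],[0,0,0]],[16,[0,0,0.45],[0,0,0]],[16,[0.17,-0.54,0],[0,0,0]],[16,[0.17,-0.54,0],[0,0,0]],[16,[0.17,-0.54,0],[0,0,0]],[16,[0.17,-0.54,0],[0,0,0]],[16,[0,0,0],[0,0,0]],[16,[0,0,0],[0,0,0]]])

```text
clock: 8.48
eef_pos: [535.4, 32.1, 107.1]
tool_rot: [-3.141, -0.001, 1.487]
force: [-0.5, -0.3, -0.1]
width: 15.9
gripper_force: 0.0
```

Call:
send_rows(series=[[16,[0,0,-0.45],[0,0,0]],[16,[0,0,-0.44],[0,0,0]],[16,[0,0,0],[0,0,0]],[16,[0,0,0],[0,0,0]],[16,[0.013,0.15,0],[0,0,0]],[16,[0.013,0.15,0],[0,0,0]],[16,[0.013,0.15,0],[0,0,0]],[16,[0.013,0.15,0],[0,0,0]]])

```text
clock: 9.48
eef_pos: [539.2, 68.0, 54.1]
tool_rot: [3.141, 0.0, 1.487]
force: [-0.4, -1.5, 1.2]
width: 15.7
gripper_force: 0.7
```

Call:
send_rows(series=[[16,[0.013,0.15,0],[0,0,0]],[16,[0.013,0.15,0],[0,0,0]],[16,[0.013,0.15,0],[0,0,0]],[16,[0.013,0.15,0],[0,0,0]],[16,[0.013,0.15,0],[0,0,0]],[16,[0.013,0.15,0],[0,0,0]],[16,[0.013,0.15,0],[0,0,0]],[16,[0.013,0.15,0],[0,0,0]]])

```text
clock: 10.48
eef_pos: [545.2, 140.1, 53.8]
tool_rot: [-3.142, -0.0, 1.487]
force: [-0.2, -0.2, 2.6]
width: 15.6
gripper_force: 0.9
```

Call:
send_rows(series=[[16,[0.013,0.15,0],[0,0,0]],[16,[0.013,0.15,0],[0,0,0]],[16,[0,0,0],[0,0,0]],[16,[0,0,0],[0,0,0]],[16,[0,0,0],[0,0,0]]])

```text
clock: 11.1
eef_pos: [546.7, 157.0, 53.8]
tool_rot: [3.142, 0.0, 1.486]
force: [-0.2, -0.2, -0.1]
width: 15.8
gripper_force: 0.0
```

```bash
python3 blobs.py scene top
```

```text
11.1 [546.7 157.   53.8]
scene bed 121 [320. 220.] bed-xy [-16.9 121.1] z 101.0 span [56. 21.]
scene bed 80 [272. 224.] bed-xy [77.6  8.8] z 93.3 span [26. 25.]
scene bed 50 [284. 221.] bed-xy [28.4 19.6] z 81.7 span [30. 26.]
scene box 66 [335. 237.] bed-xy [-75.  152.4] z 18.7 span [38. 31.]
scene box 68 [325. 244.] bed-xy [-20.7 144.7] z 18.0 span [39. 30.]
scene box 1086 [318. 400.] bed-xy [1.0e-01 1.7e+02] z -750.2 span [200. 104.]
top bed 67 [260. 187.] bed-xy [75.9  5. ] z 96.9 span [27. 24.]
top bed 84 [255. 204.] bed-xy [27.2 18. ] z 82.8 span [30. 29.]
```

The second slug is in the box too. Now the third, with the line biased slightly away from the gauge.

Call:
send_rows(series=[[16,[0,0,0.45],[0,0,0]],[16,[0,0,0.45],[0,0,0]],[16,[0.115,-0.485,0],[0,0,0]],[16,[0.115,-0.485,0],[0,0,0]],[16,[0.115,-0.485,0],[0,0,0]],[16,[0.115,-0.485,0],[0,0,0]],[16,[0.115,-0.485,0],[0,0,0]],[16,[0,0,0],[0,0,0]]])

```text
clock: 12.2
eef_pos: [581.6, 8.2, 108.1]
tool_rot: [3.141, 0.002, 1.482]
force: [-0.6, 0.5, -0.4]
width: 16.1
gripper_force: 0.0
```

Call:
send_rows(series=[[16,[0,0,0],[0,0,0]],[16,[0,0,-0.3],[0,0,0]],[16,[0,0,-0.3],[0,0,0]],[16,[0,0,-0.3],[0,0,0]],[16,[0,0,0],[0,0,0]],[16,[0,0,0],[0,0,0]]])

```text
clock: 12.95
eef_pos: [581.4, 11.8, 53.7]
tool_rot: [3.142, 0.0, 1.487]
force: [0.4, 0.1, -0.1]
width: 16.1
gripper_force: 0.0
```

```bash
python3 blobs.py scene
```

```text
12.95 [581.4  11.8  53.7]
scene bed 200 [273. 216.] bed-xy [50.  -7.9] z 98.2 span [82. 54.]
scene bed 50 [284. 221.] bed-xy [28.9 20.1] z 82.2 span [33. 28.]
scene box 63 [335. 237.] bed-xy [-77.7 152.2] z 19.3 span [43. 31.]
scene box 64 [325. 244.] bed-xy [-29. 146.] z 19.7 span [48. 27.]
scene box 1078 [318. 400.] bed-xy [  0. 170.] z -750.5 span [200. 104.]
```

Call:
send_rows(series=[[16,[0.013,0.15,0],[0,0,0]],[16,[0.013,0.15,0],[0,0,0]],[16,[0.013,0.15,0],[0,0,0]],[16,[0.013,0.15,0],[0,0,0]],[16,[0.013,0.15,0],[0,0,0]],[16,[0.013,0.15,0],[0,0,0]],[16,[0.013,0.15,0],[0,0,0]],[16,[0.013,0.15,0],[0,0,0]]])

```text
clock: 14.0
eef_pos: [587.5, 84.5, 53.8]
tool_rot: [-3.142, 0.0, 1.487]
force: [0.3, -2.3, 1.3]
width: 16.2
gripper_force: 0.6
```

Call:
send_rows(series=[[16,[0.013,0.15,0],[0,0,0]],[16,[0.013,0.15,0],[0,0,0]],[16,[0.013,0.15,0],[0,0,0]],[16,[0.013,0.15,0],[0,0,0]],[16,[0.013,0.15,0],[0,0,0]],[16,[0.013,0.15,0],[0,0,0]],[16,[0.013,0.15,0],[0,0,0]],[16,[0.013,0.15,0],[0,0,0]]])

```text
clock: 15.0
eef_pos: [593.6, 157.1, 53.7]
tool_rot: [-3.141, -0.0, 1.487]
force: [0.0, -0.5, -0.1]
width: 15.9
gripper_force: 0.0
```

Call:
send_rows(series=[[16,[0,0,0],[0,0,0]],[16,[0,0,0],[0,0,0]],[16,[0,0,0.5],[0,0,0]],[16,[0,0,0.7],[0,0,0]],[16,[0,0,0.7],[0,0,0]],[16,[0,0,0],[0,0,0]],[16,[0,0,0],[0,0,0]]])

```text
clock: 15.88
eef_pos: [593.2, 155.6, 167.4]
tool_rot: [-3.141, 0.0, 1.486]
force: [-0.7, 0.5, -0.7]
width: 16.1
gripper_force: 0.0
```

```bash
python3 blobs.py scene top; cp pics/scene_*.png /tmp; python3 -c "
import cv2,glob,os
f=max(glob.glob('pics/scene_*'),key=os.path.getmtime); cv2.imwrite('pics/end.png',cv2.resize(cv2.imread(f)[150:290,220:400],None,fx=4,fy=4))"
```

```text
15.875 [593.2 155.6 167.4]
scene bed 82 [272. 224.] bed-xy [80.5  8.2] z 93.5 span [29. 23.]
scene box 62 [335. 237.] bed-xy [-78.1 151.7] z 19.2 span [43. 32.]
scene box 64 [325. 244.] bed-xy [-30.7 144.7] z 19.1 span [52. 31.]
scene box 70 [322. 253.] bed-xy [ 20.9 161.8] z 20.2 span [42. 28.]
scene box 1068 [318. 400.] bed-xy [  0.2 169.9] z -750.1 span [199. 104.]
top bed 69 [261. 187.] bed-xy [78.1  4.5] z 96.5 span [32. 23.]
top box 50 [215. 220.] bed-xy [-22.4 135.6] z 19.0 span [30. 18.]
top box 29 [212. 237.] bed-xy [-74.  141.7] z 20.7 span [27. 11.]
```

View pics/end.png

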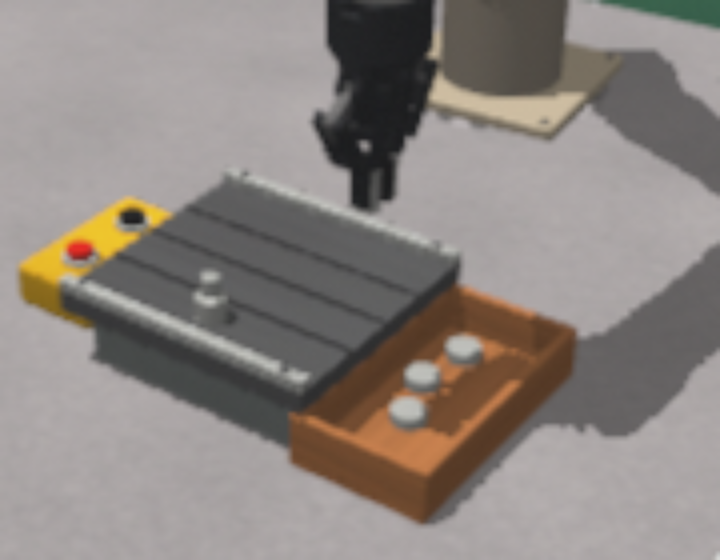

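All three slugs lie flat in the box at (463,350), (422,376) and (407,411). The gauge is still standing at (210,297) and the arm is clear.

```bash
python3 -c "
from cell import ctrl; print(ctrl.finish_job())"
```

```text
the job is handed in; nothing more can be done
None
```

The job is handed in: all three slugs were swept over the edge and lie flat in the scrap box, the gauge still stands in place, and the arm kept clear of the control box, oil bottle and wrench; the hand-in gave no verdict.

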